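# Post the pastel tin through the returns flap

### The arm

A 6-joint arm with a two-finger parallel gripper is mounted at the origin on the work surface. World frame = base frame: x ahead of the robot, y to its left, z up, the work surface at z = 0. Lengths are in mm, angles in degrees, forces in N, time in s.
With the tool pointing down it reaches from about 300 to 750 mm from the base axis. Payload 8.5 kg.
Tool frame: the origin (TCP) lies at the very end of the fingers, on their centre line; the grasp point (between the pads) lies 19 mm behind it; z points along the fingers, y is the line along which they close (so a half turn about z gives the same grasp; the last joint's range is limited). The gripper opens to 88 mm and grips with 3 to 60 N. Pads are 18 mm wide; open, the fingers measure 123 mm over their backs; the gripper's body (75 mm by 187 mm) begins 45 mm behind the grasp point.
Start: joints at [-79.658, 21.807, 74.336, -0, 83.858, -12.336], TCP at [212.043, -507.462, 238.748] pointing down, gripper open.
Joint ranges: [-178.18, 178.18], [-50.72, 133.34], [12.68, 142.11], [-81.47, 261.47], [9.98, 163.14], [-165.26, 165.26]. Speed limits (degrees/s): [136.94, 136.94, 180, 180, 180, 180].

### API

Orientations are given as a 3x3 rotation matrix whose columns are the frame's x, y, z axes.
In Python, from station import readout, camera, order gives the robot as it stands.
- The arm moves only by the tool step_arm, never from a script. Its argument "moves" is a list that holds one entry, the list of rows, each a list of 7 numbers: the shift along the tool's x, y, z in m, then the turn, a rotation vector about the tool's x, y, z in degrees, then the closure in counts, from 0 (fully open) to 255 (shut). A call has 1 to 12 rows; each row is the pose to reach, as a shift and turn from the pose commanded when the call began, along the tool's axes at that moment; what a row does not reach only later rows make up. A row lasts 1/12 s, in which the tool goes at most 41.7 mm and 7.16 degrees, less where a joint would pass 70% of its speed; a pose out of reach is approached as far as the arm can. A call with a gripper value outside its range is refused whole. The fingers move at their own pace and stop on an object; "newtons" is the grip in N (left out, the last holds). Time passes only in rows, so rows that repeat a pose let the fingers close. It gives the time, the measured TCP pose, the force, the opening and the grip force at its end, in the units of the state.
- readout.observe(): the state, without advancing time (a new reading comes with each control period).
- camera(name): name is "scene" or "top" or "wrist"; returns a dict with "color" (400x640x3 uint8, red, green, blue), "z_map" (400x640 float32, mm along the optical axis (not along the pixel's ray), 0 where there is no reading), "fx", "fy", "cx", "cy" (pixels), "rvec" (rotation vector, rad) and "tvec" (3), from world to camera coordinates, as OpenCV has them. Camera axes: x right, y down, z forward; pixel columns grow to the right and rows downward; lengths in mm; the calibration is good to about 2 mm. A picture is of the moment at which its call begins.
- order.close_job(): hands the job in; it is judged then, once.
The state is a dict: "time": time; "qpos": joint angles; "joint_vel": joint speeds; "joint_efforts": joint torques, N m; "tcp_pos": TCP position; "tcp_rot": TCP orientation; "contact_force": force on the tool from outside, world axes, zero at the start; "wrist_torque": the same for the moment, N m; "width": opening from 0.0 (shut) to 1.0 (fully open); "grip_force": force on a finger pad.
Only numpy, scipy, OpenCV 4.12 (cv2) and the standard library are available. Lean on these libraries where they do the work, as an engineer would, in place of code of your own. Each camera call takes 0.05 s, during which the arm holds its last target. There are 200 camera calls.

### The job

Return the orange pastel tin: with your fingertips slide it along the wooden deck of the returns hatch, push it in through the red swinging flap until it drops down the chute into the bin behind, then draw your fingers back so that the flap hangs shut. Only push the tin, never pick it up, and leave the blue tin, bottle, mug, eraser, sharpener and brush where they are.

Things in the scene. Friction and masses are not known exactly. Their poses are not given: they have to be found in the camera images.
- hatch: fixed returns hatch. Origin on the table top directly below the flap; +x points level, inward through the flap (the pushing direction), y across, z up. A level plywood deck, top 70 mm above the table, 250 mm wide, runs from x = -200 to +32 mm. Its low front apron faces the robot
- sill (a point): point on the deck's top in the middle of the doorway, right below the shut flap; axes as the hatch. Before it two low guides on the deck (20 mm tall, 8 mm thick) form a funnel: about 175 mm clear at 68 mm before the flap, narrowing to the doorway's width
- doorway (a point): middle of the doorway, 34 mm above the deck; axes as the hatch. A white frame 12 mm thick: two posts leave 108 mm clear between them (54 mm either side); above, a top rail with its underside 68 mm and its top 76 mm above the deck. Room above it is free
- deck_edge (a point): middle of the deck's inner edge, 32 mm past the flap. Beyond it a steel chute slopes down 42 degrees into an open-topped bin (120 mm wide, floor 12 mm above the table, from 96 to 230 mm past the flap, sides 85 mm and end wall 60 mm high). Once the tin's middle is pushed some 10 to 15 mm past this edge the tin tips and slides down by itself
- flap (a joint): angle of the red flap (100 mm wide, 58 mm tall, 4 mm thick, 20 g) hung freely in the doorway from a hinge 63 mm above the deck. 0 = hanging shut, grows as it swings inward (towards the hatch's +x) up to 1.45 rad; it does not swing outward. Gravity shuts it; its lower edge clears the deck by 3 mm
- tin: orange pastel tin to return, paper label and colour stripes on top: 60 mm (its x) by 90 mm (its y) by 28 mm tall, about 0.12 kg; origin in the middle of its underside. Starts flat on the deck before the flap, its x axis within about 15 degrees of the hatch's x; it goes in with the 90 mm side across the doorway. Slides easily (friction about 0.35)
- tin_center (a point): middle of the orange tin, 14 mm above its underside
- blue_tin: blue tin of the same size on the table beside the hatch; leave alone. Origin in the middle of its underside
- bottle: water bottle, 64 mm diameter, 200 mm tall, beside the bin; leave alone. Origin in the middle of its underside
- mug: white mug, 84 mm diameter, 85 mm tall, handle to its +y, beside the bin; leave alone. Origin in the middle of its underside
- eraser: white and blue eraser 45 x 20 x 12 mm lying on the deck outside the left (+y) guide; leave alone. Origin in the middle of its underside
- sharpener: metal pencil sharpener 26 x 16 x 14 mm on the deck outside the right (-y) guide; leave alone. Origin in the middle of its underside
- brush: paint brush 180 mm long lying on the table to the robot's left; leave alone. Origin at its middle, underside

How it is judged (in metres and radians):
On the way, in this order (a step that is already met when the one before it is completed fails the run):
1. the flap is pushed open (more than 0.35 rad) (value of joint flap above 0.35 rad), for 0.1 s.
2. the orange tin has gone through and down the chute (its middle over 70 mm past the flap and below deck level) (x of tin_center in the frame of hatch above 0.07 m and height (world z) of tin_center below 0.07 m), for 0.1 s.
At the end, for the whole second after the job is handed in: the orange tin lies at rest in the bin (middle 70 to 230 mm past the flap, between the bin's sides, below deck level) and the flap hangs shut (under 0.06 rad) (all of step 2 and x of tin_center in the frame of hatch below 0.23 m and y of tin_center in the frame of hatch between -0.06 and 0.06 m and linear speed of tin below 0.02 m/s and value of joint flap below 0.06 rad); the robot touches nothing.
It fails at once if the orange tin is lifted (its middle more than 25 mm above where it rides on the deck) (height (world z) of tin_center above 0.109 m).
It fails at once if the blue tin, bottle, mug, eraser, sharpener or brush is moved more than 20 mm (distance of any of blue_tin, bottle, mug, eraser, sharpener, brush from where it was at the start of the episode above 0.02 m).
It also fails if it takes over 40 s, if anything falls off the work surface, if the arm or the gripper's body presses on something with over 40 N, if the wrist force passes 120 N, or if a joint passes its speed limit or range.

## Working session

There is one attempt and no reset: what is moved stays moved. The work goes in short steps, Python scripts to look and compute and a tool call to move; the robot and the scene stay as the last step left them, time stands still between calls to the robot, and variables do not carry over. Pictures are saved under pics/ and viewed, at most 10 in all, crops included, and the job is handed in when it is done.

Besides the shell and the picture viewer there is one more tool, called in YAML: its name, and indented under it one key for each argument. step_arm: Moves the arm, as the interface text tells. Its arguments: {"type":"object","properties":{"moves":{"type":"array","items":{"type":"array","items":{"type":"array","items":{"type":"number"}}}},"newtons":{"type":"number"}},"required":["moves"]}

```bash
mkdir -p pics; cat > h.py <<'E'
import numpy as np, cv2
from station import readout, camera, order
def cam(n):
    c=camera(n); R,_=cv2.Rodrigues(np.array(c["rvec"],float)); c["R"]=R; c["t"]=np.array(c["tvec"],float).ravel(); return c
def plane(c,uv,z):
    uv=np.atleast_2d(uv).astype(float)
    d=np.c_[(uv[:,0]-c["cx"])/c["fx"],(uv[:,1]-c["cy"])/c["fy"],np.ones(len(uv))]@c["R"]
    o=-c["R"].T@c["t"]; return o+d*((z-o[2])/d[:,2])[:,None]
def cloud(c):
    v,u=np.mgrid[0:400,0:640]; z=c["z_map"]
    p=np.dstack([(u-c["cx"])/c["fx"]*z,(v-c["cy"])/c["fy"]*z,z])
    return (p-c["t"])@c["R"]
def save(c,f): cv2.imwrite("pics/"+f,c["color"][:,:,::-1])
E
python3 - <<'E'
from h import *
for n in("scene","top"):
    c=cam(n); save(c,n+".png"); print(n,-c["R"].T@c["t"],c["R"][2])
s=readout.observe(); print(s)
E
```

```text
scene [1186.15892397 -414.42923526  670.28381423] [-0.64262175  0.50614284 -0.57520145]
top [ 353.00948864   49.44484932 1060.00234569] [ 0.21619662  0.01773462 -0.97618876]
{'time': 0.1, 'qpos': array([-7.96587951e+01,  2.18357982e+01,  7.43786853e+01, -4.72321601e-04,
        8.38589316e+01, -1.23367231e+01]), 'joint_vel': array([-0.03365823, -0.05964933, -0.07266406, -0.00230423, -0.0167031 ,
        0.05582641]), 'joint_efforts': array([ 2.62172158e-03, -4.38654256e+01, -2.24909842e+01,  7.13931187e-02,
        3.41711368e-02, -7.13127042e-05]), 'tcp_pos': array([ 211.99352215, -507.22590516,  238.2221574 ]), 'tcp_rot': array([[ 9.22686373e-01,  3.85551295e-01, -2.38075148e-04],
       [ 3.85551277e-01, -9.22685552e-01,  1.25904945e-03],
       [ 2.65759648e-04, -1.25349795e-03, -9.99999179e-01]]), 'contact_force': array([0.45541926, 0.60350953, 0.41296152]), 'wrist_torque': array([ 0.00270003, -0.01212339,  0.04580552]), 'grip_force': 0.0, 'width': 1.0013566386581412}
```

View pics/top.png

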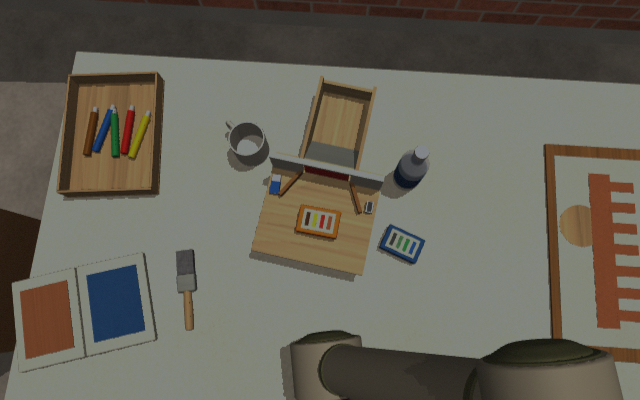

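View pics/scene.png

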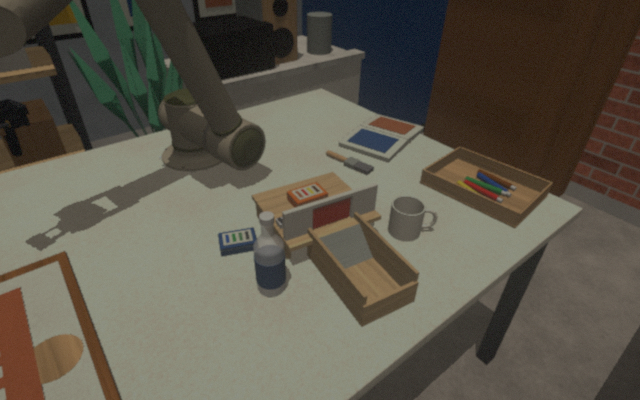

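The top view shows the deck with front corners near (252,258) and (366,273), the white frame from (270,158) to (383,185), and the orange tin at (318,221). The bin is behind the frame. Next I'll measure the hatch axis and the tin.

```bash
cat > m.py <<'E'
from h import *
def orange(c):
    h=cv2.cvtColor(c["color"],cv2.COLOR_RGB2HSV)
    return cv2.inRange(h,(4,150,90),(20,255,255))
def biggest(m):
    k=cv2.findContours(m,cv2.RETR_EXTERNAL,cv2.CHAIN_APPROX_NONE)[0]
    return max(k,key=cv2.contourArea)[:,0]
def rect(P):
    (c,wh,a)=cv2.minAreaRect(P[:,:2].astype(np.float32)); return np.round(c,1),np.round(wh,1),round(a,1)
E
python3 - <<'E'
from m import *
t=cam("top");s=cam("scene")
P=cloud(t)
roi=np.zeros((400,640),bool); roi[140:290,230:400]=1
Z=P[...,2]
# deck level
m=roi&(Z>62)&(Z<78); print("deck z",np.median(Z[m]))
hm=(m*255).astype(np.uint8); q=plane(t,biggest(hm),70); print("deck",rect(q))
# rail top
m2=(roi&(Z>135)&(Z<158)); m2[:,386:]=0
v,u=np.nonzero(m2); print("rail",m2.sum(),np.median(Z[m2]),rect(plane(t,np.c_[u,v],146)))
# tin
for n,c,r in(("top",t,(195,245,285,350)),("scene",s,(175,215,280,335))):
    o=orange(c); k=np.zeros_like(o); k[r[0]:r[1],r[2]:r[3]]=o[r[0]:r[1],r[2]:r[3]]
    b=biggest(k); print(n,cv2.boundingRect(b),rect(plane(c,b,98)))
    if n=="top": print("tin z",np.percentile(Z[k>0],[10,50,90]), np.median(Z[215:228,308:330]))
E
```

```text
deck z 70.08890204342538
deck (array([539.7,  87.1]), array([250. , 213.2]), 81.0)
rail 793 145.69261689504978 (array([630.9,  72.5]), array([247.5,  15.6]), 81.0)
top (296, 205, 45, 33) (array([524. ,  82.6]), array([89.6, 59.2]), 82.9)
tin z [ 95.42125127  97.91066241 100.35875933] 98.87737123471419
scene (288, 183, 39, 21) (array([528.7,  81.3]), array([88.6, 60.4]), 81.1)
```

```bash
cat > g.py <<'E'
from h import *
from scipy.spatial.transform import Rotation as Ro
O=np.array([631,72.5,70.]); YAW=-9.
a=np.array([np.cos(np.radians(YAW)),np.sin(np.radians(YAW)),0]); b=np.array([-a[1],a[0],0])
def goal(x,y,z,tilt):  # hatch coords, z above deck
    th=np.radians(tilt); zt=np.sin(th)*a-np.cos(th)*np.array([0,0,1]); yt=-b
    return O+x*a+y*b+np.array([0,0,z]), np.c_[np.cross(yt,zt),yt,zt]
def rel(p,R):
    s=readout.observe(); R0=np.array(s["tcp_rot"])
    print("t",s["time"],"shift m",np.round(R0.T@(p-s["tcp_pos"])/1000,4),"rv",np.round(Ro.from_matrix(R0.T@R).as_rotvec(degrees=True),2))
def where():
    s=readout.observe(); d=s["tcp_pos"]-O
    return np.round([d@a,d@b,d[2]],1), np.round(s["contact_force"],1), s["time"]
E
python3 -c "
from g import *
rel(*goal(-185,-7,110,51))"
```

```text
t 0.2 shift m [ 0.449  -0.4646  0.0588] rv [-14.13  49.66  29.52]
```

step_arm:
  moves:
    - [[0.449,-0.465,0.02,-14.1,49.7,29.5,125],[0.449,-0.465,0.02,-14.1,49.7,29.5,125],[0.449,-0.465,0.02,-14.1,49.7,29.5,125],[0.449,-0.465,0.02,-14.1,49.7,29.5,125],[0.449,-0.465,0.02,-14.1,49.7,29.5,125],[0.449,-0.465,0.02,-14.1,49.7,29.5,125],[0.449,-0.465,0.02,-14.1,49.7,29.5,125],[0.449,-0.465,0.02,-14.1,49.7,29.5,125],[0.449,-0.465,0.02,-14.1,49.7,29.5,125],[0.449,-0.465,0.02,-14.1,49.7,29.5,125],[0.449,-0.465,0.02,-14.1,49.7,29.5,125],[0.449,-0.465,0.02,-14.1,49.7,29.5,125]]

```text
time: 1.2
tcp_pos: [381.6, -76.4, 224.2]
tcp_rot: [[0.622, -0.157, 0.767], [-0.098, -0.988, -0.123], [0.777, 0.001, -0.629]]
contact_force: [0.6, -1.3, -0.1]
width: 0.511
grip_force: 0.0
```

```bash
python3 -c "
from g import *
print(where(),readout.observe()['qpos'],readout.observe()['width'])
rel(*goal(-185,-7,110,51))"
```

```text
(array([-223. , -186.1,  154.2]), array([ 0.6, -1.3, -0.1]), 1.2) [-50.59338436  -8.52727914 132.07475631  68.50731959  33.61978681
  -3.91443463] 0.5105605386314147
t 1.2 shift m [-0.0103 -0.1792  0.0572] rv [ 0.06 -0.    0.05]
```

step_arm:
  moves:
    - [[-0.01,-0.179,0.057,0,0,0,125],[-0.01,-0.179,0.057,0,0,0,125],[-0.01,-0.179,0.057,0,0,0,125],[-0.01,-0.179,0.057,0,0,0,125],[-0.01,-0.179,0.057,0,0,0,125],[-0.01,-0.179,0.057,0,0,0,125],[-0.01,-0.179,0.057,0,0,0,125],[-0.01,-0.179,0.057,0,0,0,125]]

```text
time: 1.87
tcp_pos: [435.3, 26.3, 200.6]
tcp_rot: [[0.575, -0.142, 0.806], [-0.092, -0.99, -0.109], [0.813, -0.012, -0.582]]
contact_force: [-0.1, -1.0, 0.3]
width: 0.51
grip_force: 0.0
```

```bash
python3 -c "
from m import *
from g import *
print(where(),readout.observe()['qpos'])
c=cam('wrist');save(c,'w1.png')
P=cloud(c);o=orange(c)>0
b=biggest(orange(c));q=plane(c,b,98);print(rect(q),np.percentile(P[...,2][o],[20,50,80]))
d=np.array([*rect(q)[0],98])-O;print('tin hatch',d@a,d@b)
c=cam('top');save(c,'t1.png')
rel(*goal(-175,-7,13,51))"
```

```text
(array([-186.1,  -76.2,  130.6]), array([-0.1, -1. ,  0.3]), 1.8667) [-16.45255492   3.45887594 131.30068437 140.93621787  11.35429813
 -55.79382933]
(array([391.4,  -4.8]), array([256.9,   8.9]), 81.8) [-70.95050052  89.27869862 267.85703634]Traceback (most recent call last):
  File "<string>", line 8, in <module>
    d=np.array([*rect(q)[0],98])-O;print('tin hatch',d@a,d@b)
                                                         ~^~
ValueError: matmul: Input operand 1 has a mismatch in its core dimension 0, with gufunc signature (n?,k),(k,m?)->(n?,m?) (size 677 is different from 3)
```

View pics/w1.png

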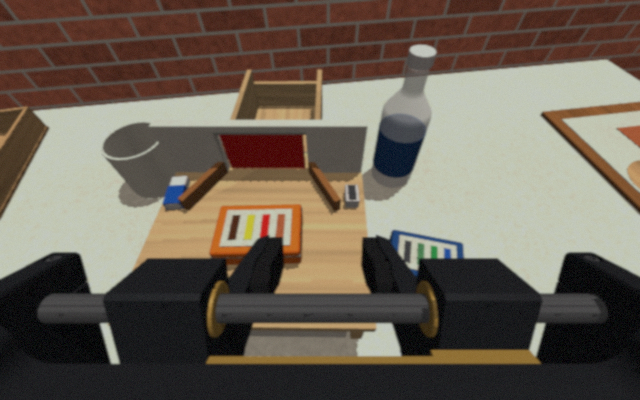

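The wrist view shows the tin at (257,232) before the shut red flap at (263,150). The arm stopped short because joint 5 is near its 10° limit, so I'll fit simple kinematics and choose the tilt along the path from that.

```bash
cat > k.py <<'E'
from g import *
from scipy.optimize import least_squares
D=[([-79.658,21.836,74.379,0,83.859,-12.337],[212,-507.2,238.2],[0,0,-1]),
([-50.593,-8.527,132.075,68.507,33.62,-3.914],[381.6,-76.4,224.2],[.767,-.123,-.629]),
([-16.4526,3.4589,131.3007,140.936,11.354,-55.794],[435.3,26.3,200.6],[.806,-.109,-.582])]
def fk(k,q,s=1):
    a0,h,L1,L2,L,e=k; q=np.array(q)
    R1=Ro.from_euler('z',q[0],degrees=True); A=np.radians(q[1]); B=np.radians(q[1]+q[2])
    w=R1.apply([a0+L1*np.sin(A)+L2*np.sin(B)-e*np.cos(B),0,h+L1*np.cos(A)+L2*np.cos(B)+e*np.sin(B)])
    R=R1*Ro.from_euler('YZYZ'[:3],[q[1]+q[2],s*q[3],q[4]],degrees=True)
    zt=R.as_matrix()[:,2]; return w+L*zt,zt
if __name__=="__main__":
    print([ (fk([0]*6,d[0])[1],fk([0]*6,d[0],-1)[1],d[2]) for d in D], [np.degrees(np.arctan2(d[1][1],d[1][0])) for d in D])
    f=lambda k:np.concatenate([fk(k,d[0])[0]-d[1] for d in D]+[.01*(k-np.array([0,250,400,400,200,0]))])
    r=least_squares(f,[0,250,400,400,200,0]); print(r.x,r.fun[:9].round(1))
E
python3 k.py
```

```text
[(array([-2.31862232e-04,  1.27056049e-03, -9.99999166e-01]), array([-2.31862232e-04,  1.27056049e-03, -9.99999166e-01]), [0, 0, -1]), (array([ 0.76746569, -0.1225637 , -0.6292651 ]), array([-0.02864893, -0.77666253, -0.6292651 ]), [0.767, -0.123, -0.629]), (array([ 0.80602962, -0.1086696 , -0.58181369]), array([ 0.73575357, -0.34664032, -0.58181369]), [0.806, -0.109, -0.582])] [np.float64(-67.31599561886927), np.float64(-11.32148171383821), np.float64(3.4574993402157883)]
[-279.24535351  598.18597922  571.48399177  641.47382115  516.69949208
 -307.21421682] [-115.6  -21.2   -1.1   15.5   12.4    3.5  -24.2  -80.9   -2.4]
```

```bash
sed -i 's/a0,h,L1,L2,L,e=k/a0,h,L1,L2,L,e,dy=k/; s/-e\*np.cos(B),0,h/-e*np.cos(B),dy,h/; s/\[0\]\*6/[0]*7/g; s/\[0,250,400,400,200,0\]/[0,250,400,400,200,0,117]/g; /print(\[/d' k.py
cat >> k.py <<'E'
    k=r.x
    lo=[-178,-50.7,12.7,-81,10,-165];hi=[178,133.3,142.1,261,163,165]
    for x,z in((-185,110),(-180,60),(-175,12),(-140,12),(-110,12),(-80,12),(-40,12),(12,12),(25,12)):
      out=[]
      for tl in(0,15,25,35,43,51):
        p,R=goal(x,-4,z,tl); g=lambda q:np.r_[fk(k,[*q,0])[0]-p,300*(fk(k,[*q,0])[1]-R[:,2])]
        s=least_squares(g,[-5,10,115,30,30],bounds=(-np.array([178,50,-12.7,81,-3]),[178,133,142,261,163]))
        out.append((tl,round(np.linalg.norm(s.fun)),*s.x[2:].round().astype(int)))
      print(x,z,out)
E
python3 k.py
```

```text
[-3.03304849e-02  1.30639102e+02  5.36859084e+02  3.50902201e+02
  2.50185557e+02 -1.03199536e+02  1.17475335e+02] [-0.   0.   0.   0.1 -0.1  0.  -0.1  0.  -0. ]
-185 110 [(0, 0, np.int64(94), np.int64(0), np.int64(70)), (15, 0, np.int64(103), np.int64(-2), np.int64(51)), (25, 0, np.int64(109), np.int64(-6), np.int64(38)), (35, 0, np.int64(116), np.int64(-14), np.int64(23)), (43, 0, np.int64(121), np.int64(-39), np.int64(11)), (51, 17, np.int64(123), np.int64(-81), np.int64(8))]
-180 60 [(0, 0, np.int64(98), np.int64(0), np.int64(62)), (15, 0, np.int64(107), np.int64(-3), np.int64(43)), (25, 0, np.int64(113), np.int64(-7), np.int64(28)), (35, 0, np.int64(120), np.int64(-25), np.int64(13)), (43, 9, np.int64(123), np.int64(-81), np.int64(7)), (51, 43, np.int64(123), np.int64(-81), np.int64(8))]
-175 12 [(0, 0, np.int64(100), np.int64(0), np.int64(55)), (15, 0, np.int64(110), np.int64(-3), np.int64(34)), (25, 0, np.int64(116), np.int64(-11), np.int64(19)), (35, 0, np.int64(123), np.int64(-76), np.int64(5)), (43, 33, np.int64(122), np.int64(-81), np.int64(7)), (51, 68, np.int64(121), np.
[... 1231 characters left out ...]
1), np.int64(5)), (51, 43, np.int64(107), np.int64(-81), np.int64(5))]
12 12 [(0, 0, np.int64(70), np.int64(0), np.int64(70)), (15, 0, np.int64(82), np.int64(-2), np.int64(48)), (25, 0, np.int64(90), np.int64(-4), np.int64(33)), (35, 0, np.int64(97), np.int64(-11), np.int64(17)), (43, 0, np.int64(102), np.int64(-54), np.int64(5)), (51, 31, np.int64(102), np.int64(-81), np.int64(5))]
25 12 [(0, 0, np.int64(68), np.int64(0), np.int64(72)), (15, 0, np.int64(80), np.int64(-2), np.int64(50)), (25, 0, np.int64(87), np.int64(-4), np.int64(34)), (35, 0, np.int64(95), np.int64(-10), np.int64(18)), (43, 0, np.int64(100), np.int64(-44), np.int64(6)), (51, 28, np.int64(100), np.int64(-81), np.int64(5))]
```

```bash
cat > k2.py <<'E'
from k import *
k=[-0.03,130.64,536.86,350.9,250.19,-103.2,117.48]
def ik(x,y,z,tl,q0=[-5,0,125,180,25]):
    p,R=goal(x,y,z,tl); g=lambda q:np.r_[fk(k,[*q,0])[0]-p,300*(fk(k,[*q,0])[1]-R[:,2])]
    s=least_squares(g,q0,bounds=([-178,-50,12.7,-81,3],[178,133,142,261,163])); q=s.x
    Rr=(Ro.from_euler('z',q[0],degrees=True)*Ro.from_euler('YZY',[q[1]+q[2],q[3],q[4]],degrees=True)).inv()*Ro.from_matrix(R)
    return tl,round(np.linalg.norm(s.fun)),q.round().astype(int).tolist(),round(Ro.as_euler(Rr,'zyx',degrees=True)[0])
if __name__=="__main__":
    for x,z in((-185,130),(-185,60),(-175,12),(-110,12),(-40,12),(12,12),(20,12)):
        print(x,z,*[ik(x,-4,z,t) for t in (48,51,54,57)])
E
python3 k2.py; python3 -c "
from k2 import *
print(fk(k,D[2][0])[0]);q=D[2][0];R=Ro.from_euler('z',q[0],degrees=True)*Ro.from_euler('YZYZ'[:3],[q[1]+q[2],q[3],q[4]],degrees=True)*Ro.from_euler('z',q[5],degrees=True);print(R.as_matrix().round(2))"
```

```text
-185 130 (48, 13, [1, 7, 125, 261, 7], -74) (51, 1, [2, 7, 124, 261, 9], -74) (54, 0, [3, 7, 126, 235, 12], -47) (57, 0, [3, 9, 128, 219, 16], -31)
-185 60 (48, 0, [2, 17, 129, 213, 15], -24) (51, 0, [2, 18, 131, 205, 21], -16) (54, 0, [3, 20, 133, 201, 27], -12) (57, 0, [3, 22, 134, 198, 34], -9)
-175 12 (48, 0, [2, 26, 131, 198, 26], -9) (51, 0, [2, 28, 133, 196, 32], -7) (54, 0, [2, 30, 135, 194, 39], -5) (57, 0, [3, 33, 136, 193, 46], -3)
-110 12 (48, 0, [0, 28, 122, 200, 19], -13) (51, 0, [0, 29, 124, 197, 25], -10) (54, 0, [0, 31, 125, 194, 31], -7) (57, 0, [0, 33, 127, 193, 37], -5)
-40 12 (48, 0, [-2, 31, 112, 206, 12], -21) (51, 0, [-2, 32, 114, 199, 17], -14) (54, 0, [-2, 33, 115, 196, 23], -10) (57, 0, [-1, 34, 117, 193, 28], -8)
12 12 (48, 0, [-3, 33, 105, 219, 7], -35) (51, 0, [-3, 34, 106, 204, 12], -20) (54, 0, [-2, 35, 108, 198, 17], -13) (57, 0, [-2, 36, 109, 195, 23], -10)
20 12 (48, 0, [-3, 34, 103, 223, 7], -38) (51, 0, [-3, 34, 105, 205, 11], -21) (54, 0, [-3, 35, 107, 198, 17], -14) (57, 0, [-3, 36, 108, 195, 22], -10)
[435.23790347  26.32899071 200.59857795]
[[ 0.14  0.57  0.81]
 [ 0.99 -0.09 -0.11]
 [ 0.01  0.81 -0.58]]
```

```bash
python3 -c "
from k2 import *
print(readout.observe()['qpos'])
q0=[-16,4,131,141,12]
for v in ((-190,-76,130),(-190,-76,60),(-190,-40,60),(-190,-7,60)): print(ik(*v,52,q0))
rel(*goal(-190,-76,60,52)); rel(*goal(-190,-7,60,52))"
```

```text
[-16.32694732   3.52535151 131.28228654 141.82442663  11.35363454
 -56.45572636]
(52, 0, [-15, 3, 130, 132, 6], 44)
(52, 0, [-15, 17, 138, 169, 26], 6)
(52, 0, [-6, 17, 135, 186, 25], -4)
(52, 0, [2, 18, 132, 202, 24], -14)
t 1.9167 shift m [-0.0598  0.0009  0.0376] rv [-1.04 -2.46 -0.18]
t 1.9167 shift m [-0.0601 -0.0681  0.0389] rv [-1.04 -2.46 -0.18]
```

step_arm:
  moves:
    - [[-0.06,-0.01,0.038,-1,-2.4,0,125],[-0.06,-0.01,0.038,-1,-2.4,0,125],[-0.06,-0.01,0.038,-1,-2.4,0,125],[-0.06,-0.068,0.039,-1,-2.4,0,125],[-0.06,-0.068,0.039,-1,-2.4,0,125],[-0.06,-0.068,0.039,-1,-2.4,0,125],[-0.06,-0.068,0.039,-1,-2.4,0,125],[-0.06,-0.068,0.039,-1,-2.4,0,125]]

```text
time: 2.58
tcp_pos: [442.0, 95.4, 130.3]
tcp_rot: [[0.607, -0.153, 0.78], [-0.095, -0.988, -0.119], [0.789, -0.002, -0.615]]
contact_force: [-0.6, -0.3, 0.2]
width: 0.511
grip_force: 0.0
```

```bash
python3 -c "
from k2 import *
print(where(),readout.observe()['qpos'])
rel(*goal(-188,-7,14,52))"
```

```text
(array([-190.3,   -7. ,   60.3]), array([-0.6, -0.3,  0.2]), 2.5833) [   1.76643459   18.24729947  132.3395091   200.94700678   23.60179201
 -102.71367838]
t 2.5833 shift m [-0.0352  0.0001  0.0303] rv [-0.25 -0.08  0.05]
```

step_arm:
  moves:
    - [[-0.035,0,0.03,0,0,0,125],[-0.035,0,0.03,0,0,0,125],[-0.035,0,0.03,0,0,0,125],[-0.035,0,0.03,0,0,0,125],[-0.035,0,0.03,0,0,0,125]]

```text
time: 3.0
tcp_pos: [444.2, 93.7, 85.1]
tcp_rot: [[0.606, -0.157, 0.78], [-0.098, -0.988, -0.122], [0.789, -0.002, -0.614]]
contact_force: [0.1, -0.4, -0.1]
width: 0.505
grip_force: 0.0
```

```bash
python3 -c "
from m import *
import g
from g import *
print(where())
for n in('wrist','top'):
    c=cam(n);save(c,n+'2.png')
    m=orange(c)
    if n=='top': m[:195]=0;m[245:]=0;m[:,:285]=0;m[:,350:]=0
    q=plane(c,biggest(m),98);r=rect(q);d=np.array([*r[0],98])-O;print(n,r,'hatch',d@g.a,d@g.b)
for t in ((-135,-7,14,52),(-70,0,14,52),(15,0,14,52)): rel(*goal(*t))" | head -8
```

```text
(array([-187.8,   -8.3,   15.1]), array([ 0.1, -0.4, -0.1]), 3.0)
wrist (array([521.5,  84. ]), array([88. , 63.6]), 82.6) hatch -109.95086964313025 -5.771158005061196
top (array([524. ,  82.6]), array([89.6, 59.2]), 82.9) hatch -107.26264054058608 -6.762835519293818
t 3.1 shift m [ 0.0312 -0.001   0.0427] rv [-0.08 -0.19 -0.09]
t 3.1 shift m [ 0.071 -0.008  0.094] rv [-0.08 -0.19 -0.09]
t 3.1 shift m [ 0.1232 -0.008   0.1612] rv [-0.08 -0.19 -0.09]
```

View pics/wrist2.png

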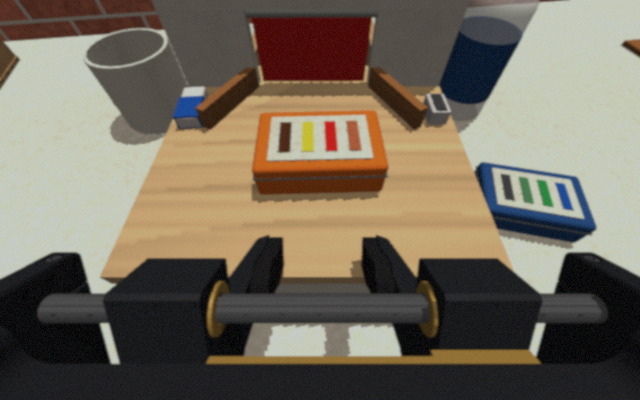

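The wrist view shows the tin centred at (320,150), nearly square to the fingers, with the flap slightly left at (312,48) and clear space ahead. I'll push it obliquely towards the centre line.

step_arm:
  moves:
    - [[0.012,0,0.017,0,0,0,125],[0.024,0,0.034,0,0,0,125],[0.03,-0.001,0.041,0,0,0,125],[0.035,-0.001,0.048,0,0,0,125],[0.04,-0.002,0.055,0,0,0,125],[0.045,-0.003,0.061,0,0,0,125],[0.05,-0.004,0.068,0,0,0,125],[0.055,-0.005,0.074,0,0,0,125],[0.06,-0.006,0.081,0,0,0,125],[0.065,-0.007,0.087,0,0,0,125],[0.065,-0.007,0.087,0,0,0,125]]

```text
time: 4.02
tcp_pos: [553.9, 84.1, 82.1]
tcp_rot: [[0.606, -0.156, 0.78], [-0.097, -0.988, -0.122], [0.789, -0.002, -0.614]]
contact_force: [-0.0, -0.1, 0.1]
width: 0.508
grip_force: 0.0
```

```bash
python3 -c "
from m import *
import g
from g import *
print(where(),readout.observe()['qpos'])
c=cam('wrist');save(c,'w3.png')
q=plane(c,biggest(orange(c)),98);r=rect(q);d=np.array([*r[0],98])-O;print(r,'hatch',d@g.a,d@g.b)
for t in ((-60,0,14,52),(16,0,14,52)): rel(*goal(*t))"
```

```text
(array([-77.9,  -0.6,  12.1]), array([-0. , -0.1,  0.1]), 4.0167) [  -0.45808666   30.7578665   119.70758224  197.11609861   23.21643362
 -100.47271003]
(array([589.5,  79.9]), array([90.2, 64.7]), 81.0) hatch -42.14668117599593 0.8168634212344438
t 4.0667 shift m [ 0.0133 -0.0007  0.0136] rv [-0.07 -0.07 -0.05]
t 4.0667 shift m [ 0.06   -0.0007  0.0735] rv [-0.07 -0.07 -0.05]
```

View pics/w3.png

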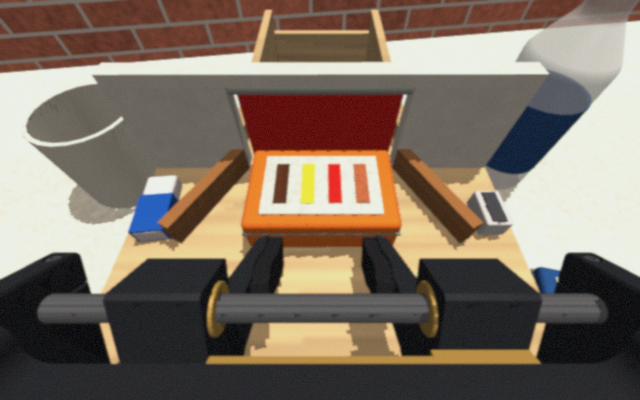

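The tin is square and centred at the doorway, spanning 244–400 px between the posts at 235 and 405 px. I'll push it through.

step_arm:
  moves:
    - [[0.008,0,0.006,0,0,0,125],[0.014,0,0.013,0,0,0,125],[0.019,0,0.02,0,0,0,125],[0.024,0,0.027,0,0,0,125],[0.03,-0.001,0.034,0,0,0,125],[0.035,-0.001,0.041,0,0,0,125],[0.041,-0.001,0.048,0,0,0,125],[0.046,-0.001,0.054,0,0,0,125],[0.051,-0.001,0.061,0,0,0,125],[0.056,-0.001,0.067,0,0,0,125],[0.061,-0.001,0.073,0,0,0,125],[0.061,-0.001,0.073,0,0,0,125]]

```text
time: 5.07
tcp_pos: [647.9, 69.9, 85.4]
tcp_rot: [[0.606, -0.156, 0.78], [-0.097, -0.988, -0.123], [0.789, -0.002, -0.614]]
contact_force: [-0.1, -0.5, -0.5]
width: 0.509
grip_force: 0.0
```

```bash
python3 -c "
from m import *
from g import *
print(where(),readout.observe()['qpos'])
c=cam('scene');cv2.imwrite('pics/s4.png',cv2.resize(c['color'][150:330,200:440,::-1],None,fx=3,fy=3))
rel(*goal(-90,0,20,52))"
```

```text
(array([17.1,  0.1, 15.4]), array([-0.1, -0.5, -0.5]), 5.0667) [  -2.15145535   34.26885251  105.76446766  204.28775193   13.09087176
 -109.44161456]
t 5.1167 shift m [-0.0614  0.0001 -0.0868] rv [-0.06 -0.06 -0.06]
```

View pics/s4.png

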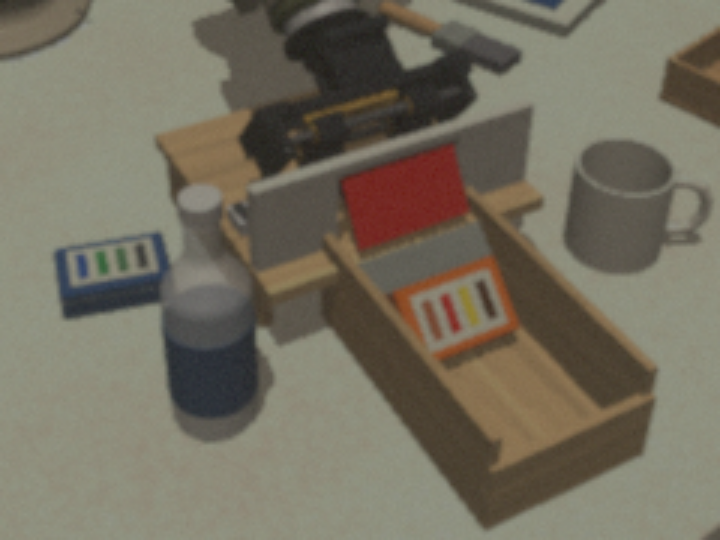

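The crop shows the tin on the chute at (455,305), still sliding into the bin, with the flap resting on the fingers. I'll draw back now.

step_arm:
  moves:
    - [[-0.008,0,-0.011,0,0,0,125],[-0.016,0,-0.022,0,0,0,125],[-0.024,0,-0.033,0,0,0,125],[-0.032,0,-0.045,0,0,0,125],[-0.04,0,-0.056,0,0,0,125],[-0.048,0,-0.067,0,0,0,125],[-0.055,0,-0.077,0,0,0,125],[-0.061,0,-0.087,0,0,0,125],[-0.061,0,-0.087,0,0,0,125],[-0.061,0,-0.087,0,0,0,125],[-0.061,0,-0.087,0,0,0,125],[-0.061,0,-0.087,0,0,0,125]]

```text
time: 6.12
tcp_pos: [542.2, 86.8, 90.6]
tcp_rot: [[0.607, -0.156, 0.779], [-0.097, -0.988, -0.122], [0.789, -0.002, -0.615]]
contact_force: [0.7, -0.3, 0.4]
width: 0.509
grip_force: 0.0
```

```bash
python3 -c "
from m import *
import g
from g import *
print(where(),readout.observe()['qpos'])
for i in range(4):
    c=cam('scene')
    m=orange(c);m[:215]=0;m[:,:310]=0;m[320:]=0;m[:,420:]=0
    P=cloud(c)[m>0]; d=P.mean(0)-O; print('tin rim mean',d@g.a,d@g.b,P[:,2].mean())
cv2.imwrite('pics/s5.png',cv2.resize(c['color'][150:330,200:440,::-1],None,fx=3,fy=3))"
```

```text
(array([-89.9,   0.2,  20.6]), array([ 0.7, -0.3,  0.4]), 6.1167) [-3.13210479e-02  2.90705211e+01  1.20908130e+02  1.98344530e+02
  2.27632136e+01 -1.01404182e+02]
tin rim mean 93.81273746782009 5.957923334555845 53.72378848189371
tin rim mean 100.07586275079125 1.016503502460992 60.29637825510681
tin rim mean 94.13077827609177 5.6685087610216165 53.439155008230706
tin rim mean 93.73542036686148 5.805776362490168 53.67295374123961
```

View pics/s5.png

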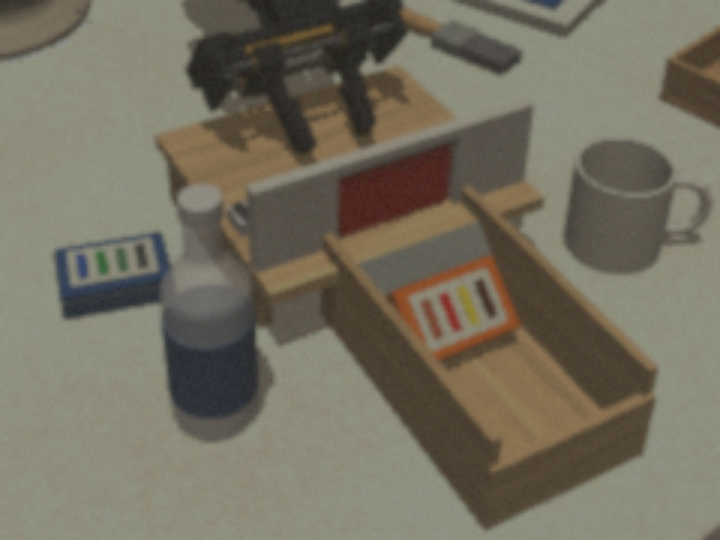

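The tin rests at the chute's foot (about 85 mm past the flap and 43 mm high) and hasn't moved since the last picture. The flap hangs shut. I'll hold one second to let it settle, then hand in.

step_arm:
  moves:
    - [[-0.01,0,-0.014,0,0,0,125],[-0.01,0,-0.014,0,0,0,125],[-0.01,0,-0.014,0,0,0,125],[-0.01,0,-0.014,0,0,0,125],[-0.01,0,-0.014,0,0,0,125],[-0.01,0,-0.014,0,0,0,125],[-0.01,0,-0.014,0,0,0,125],[-0.01,0,-0.014,0,0,0,125],[-0.01,0,-0.014,0,0,0,125],[-0.01,0,-0.014,0,0,0,125],[-0.01,0,-0.014,0,0,0,125],[-0.01,0,-0.014,0,0,0,125]]

```text
time: 7.32
tcp_pos: [524.6, 89.6, 91.2]
tcp_rot: [[0.608, -0.156, 0.779], [-0.097, -0.988, -0.122], [0.788, -0.001, -0.615]]
contact_force: [0.2, 0.1, -0.5]
width: 0.512
grip_force: 0.0
```

```bash
python3 -c "
from station import order
print(order.close_job())"
```

```text
the job is handed in; nothing more can be done
None
```

I pushed the orange tin through the flap and down the chute into the bin, where it rests leaning at the chute's foot with the flap hanging shut; the job is handed in, and no verdict came back.

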